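Set the depth stop of a drill guide to a forged bar and lock it

TASK

The depth stop of the drill guide is still locked from the last job, and it must be set afresh to the forged bar that lies on its stop pad, as the gauge for the next hole. Free the clamp lever, slide the stop rod down until its foot just bears on the bar, gently so that the bar is neither marked nor shifted, then push the lever hard over again to lock the rod there. Do not force anything, and leave the other things on the bench alone.

Things in the scene. Friction and masses are not known exactly. Their poses are not given: they have to be found in the camera images.
- guide: the drill guide, a teal cast stand bolted down: base plate 200 (x) by 180 (y) by 14 mm. Origin: centre of its underside; -x side with rod, lever and bar towards the robot. In its frame (mm): rod at x -55, y 0 in a boss 32 across, z 108 to 150; spindle at x 5, y 0: housing 42 across to z 156, shank 11 across to z 190; columns x 62, y -58 and 58, to z 205; stop pad top 32 by 56 at x -55, y 0, z 24
- stop_rod: the depth stop: upright steel rod 10 mm across, 150 long, rounded at its lower end (the foot), with a knurled cap 26 across and 14 high. Origin: lowest point of the foot. It only slides up and down and does not turn. Locked, it cannot be moved. Free, it stays where it is left and takes a push of about 4 N on the cap to slide down; once the foot touches, what is pushed beyond that goes into the bar
- rod_cap (a point): centre of the flat top of the stop rod's cap, 150 mm above the foot's lowest point; pushed from above. 198 to 226 mm above the bench at the start, 181 to 189 mm when the foot bears on the bar
- clamp_lever (a joint): turn of the clamp lever about a level axis along the guide's y, rad: 0 fully loose (stop; leans 50 degrees from upright to the guide's -x side), growing over the top to 1.22 (stop, 20 degrees past upright to +x). The screw bears on the rod from about 0.75 and is tight beyond 1.05; it starts tight and stays where left. The ball takes about 4.5 N along its path while free, 7 N at the tight stop
- lever_ball (a point): centre of the black ball, 22 mm across, on the lever's end, 62 mm from its axis; it swings in an upright plane 52 mm to the guide's -y side of the rod. With a = joint - 0.873 it is at x = -55 + 62 sin a, y = -52, z = 129 + 62 cos a (mm, guide's frame). A bent arm 9 mm thick runs from it down and inwards to the hub
- lever_pivot (a point): point of the lever's axis in the ball's plane, fixed on the guide: x -55, y -52, z 129 mm in its frame
- bar: forged brass bar, 24 (x) by 98 (y) mm, loose on the stop pad under the rod, its long way about along the guide's y. Origin: centre of its flat underside, on the pad. Its hammered top swells and dips, 7 to 15 mm above the underside from place to place, so the height under the foot must be found by touch. A press of the rod of more than 10 N marks it
- spare_bar: a smaller forged brass bar, 16 by 56 by 8 mm, lying on the guide's base plate on the lever's side; leave alone
- chuck_key: T-shaped steel chuck key, 60 by 60 mm, 14 mm high, on the bench beside the guide; leave alone
- hammer: hammer with brass head and black rubber handle, 250 mm long, 32 mm high, lying on the bench; leave alone
- bench_block: square steel block 80 by 80 by 22 mm on the bench; leave alone
- tape: roll of cream tape lying flat, 96 mm across and 36 high, on the bench; leave alone
- dish: white ceramic dish 84 mm across and 22 high on the bench; leave alone
- pliers: small pliers with black grips, 150 mm long, 12 mm high, lying on the bench; leave alone
- bench_pin: wooden V-slotted bench pin 160 by 70 by 20 mm lying on the bench; leave alone

How it is judged (in metres and radians):
On the way, in this order (a step that is already met when the one before it is completed fails the run):
1. the clamp lever is swung loose (below 0.5 rad) (value of joint clamp_lever below 0.5 rad), for 0.1 s.
2. with the clamp loose, the stop rod's foot is brought to bear on the bar (value of joint clamp_lever below 0.6 rad and contact force between stop_rod and bar above 0.5 N), for 0.3 s.
3. the clamp lever is locked (beyond 1.05 rad) with the foot still bearing on the bar (value of joint clamp_lever above 1.05 rad and contact force between stop_rod and bar above 0.3 N), for 0.2 s.
At the end, for the whole second after the job is handed in: The clamp lever is locked, beyond 1.05 rad; the stop rod is at rest with its foot bearing on the bar (over 0.3 N); the bar lies still on the stop pad, within 6 mm of where it lay (all of step 3 and distance of bar from where it was at the start of the episode below 0.006 m and linear speed of stop_rod below 0.01 m/s and linear speed of bar below 0.02 m/s); the robot touches nothing.
It fails at once if the stop rod presses on the bar with more than 10 N (marks it) (contact force between stop_rod and bar above 10 N).
It fails at once if the bar is shifted by more than 6 mm (distance of bar from where it was at the start of the episode above 0.006 m).
It fails at once if the robot pushes on the guide, its rod or its lever with more than 35 N (contact force between any of the fingers, the arm and guide above 35 N).
It fails at once if another thing on the bench is moved by more than 20 mm (distance of any of spare_bar, chuck_key, hammer, bench_block, tape, dish, pliers, bench_pin from where it was at the start of the episode above 0.02 m).
It also fails if it takes over 62 s, if anything falls off the work surface, if the arm or the gripper's body presses on something with over 40 N, if the wrist force passes 120 N, or if a joint passes its speed limit or range.

ROBOT

A 6-joint arm with a two-finger parallel gripper is mounted at the origin on the work surface. World frame = base frame: x ahead of the robot, y to its left, z up, the work surface at z = 0. Lengths are in m, angles in degrees, forces in N, time in s.
With the tool pointing down it reaches from about 0.35 to 0.775 m from the base axis. Payload 7.3 kg.
Tool frame: the origin (TCP) lies at the very end of the fingers, on their centre line; the grasp point (between the pads) lies 19 mm behind it (manip.pinch_z is the distance from the TCP to the grasp point, in m); z points along the fingers, y is the line along which they close (so a half turn about z gives the same grasp; the last joint's range is limited). The gripper opens to 92 mm and grips with 3 to 60 N. Pads are 19 mm wide; open, the fingers measure 130 mm over their backs; the gripper's body (75 mm by 190 mm) begins 47 mm behind the grasp point.
Start: joints at [57.009, 19.595, 87.324, -0, 73.075, -8.365], TCP at [0.219, 0.477, 0.227] pointing down, gripper open.
Joint ranges: [-145.02, 145.02], [-44.19, 115.74], [2.07, 154.8], [-57.11, 237.11], [16.16, 152.29], [-177.93, 177.93]. Speed limits (degrees/s): [147.25, 147.25, 180, 180, 180, 180].

INTERFACE

Orientations are given as [roll, pitch, yaw] about the fixed x, y, z axes, in that order (R = Rz(yaw) Ry(pitch) Rx(roll)).
In Python, from rig import manip, fingers, eyes gives the robot as it stands. Calls block until the motion is done:
- manip.reach(position, orientation): joint-space move of the TCP to a pose.
- manip.movel(position, rotation=None, vel=0.15, force_limit=None): straight line of the TCP; rotation=None keeps the orientation; vel is the mean speed in m/s. With force_limit (N) it stops when the force on the tool has changed by that much, and returns True; else False.
- manip.goto_joints(angles): joint-space move.
- fingers.open_jaws() and fingers.clamp(): open the fingers fully, or close them until they stop; the grip force is fixed at half the most.
- manip.wait(seconds).
- manip.solve_ik(position, orientation): joint angles nearest the present ones, or None.
- manip.sense(): the state.
- eyes.capture(name): name is "side" or "top" or "wrist"; returns the picture (420x560x3 uint8, red, green, blue); there is no depth.
- eyes.camera_info(name): a dict with "fx", "fy", "cx", "cy" (pixels), "world_from_camera" (4x4, takes a point from camera to world coordinates). Camera axes: x right, y down, z forward; pixel columns grow to the right and rows downward; lengths in m; the calibration is good to about 2 mm. A picture is of the moment at which its call begins: read the wrist's pose just before it. camera_info takes no time and is no camera call; for the wrist camera it gives the pose at the moment of the call.
A pose or a line that the arm cannot do raises manip.MotionError and nothing moves.
- manip.job_done(): hands the job in; it is judged then, once.
The state is a dict: "clock": time; "joint_positions": joint angles; "qd": joint speeds; "joint_efforts": joint torques, N m; "eef_pos": TCP position; "tool_rot": TCP orientation; "wrist_force": force on the tool from outside, world axes, zero at the start; "ft_torque": the same for the moment, N m; "gripper_width": opening from 0.0 (shut) to 1.0 (fully open); "grasp_force": force on a finger pad.
Only numpy, scipy, OpenCV 4.12 (cv2) and the standard library are available. Lean on these libraries where they do the work, as an engineer would, in place of code of your own. Each camera call takes 0.05 s, during which the arm holds its last target. There are 200 camera calls.

## Working session

There is one attempt and no reset: what is moved stays moved. The work goes in short steps, each a Python script; the robot and the scene stay as the last script left them, time stands still between calls to the robot, and variables do not carry over. Pictures are saved under pics/ and viewed, at most 10 in all, crops included, and the job is handed in when it is done.

```bash
ls; mkdir -p pics
python3 - <<'E'
from rig import manip, fingers, eyes
import cv2,numpy as np
for n in ("side","top"):
    im=eyes.capture(n); cv2.imwrite(f"pics/{n}0.png",im[:,:,::-1]); i=eyes.camera_info(n)
    print(n,i["fx"],i["cx"],i["cy"],np.round(i["world_from_camera"],3).tolist())
print(manip.sense())
E
```

```text
pics
side 402.54309501930413 269.84359849044915 212.2336367534583 [[0.971, -0.15, 0.186, 0.246], [-0.239, -0.663, 0.71, -0.897], [0.017, -0.733, -0.68, 1.024], [0.0, 0.0, 0.0, 1.0]]
top 516.615218280221 279.9473935211549 205.85875794577652 [[0.026, -0.988, 0.151, 0.305], [-1.0, -0.026, 0.001, 0.014], [0.003, -0.151, -0.989, 1.394], [0.0, 0.0, 0.0, 1.0]]
{'clock': 0.1, 'joint_positions': array([ 5.70098263e+01,  1.96312264e+01,  8.73698096e+01,  1.93491669e-03,
        7.30746339e+01, -8.36330290e+00]), 'qd': array([-0.03143742, -0.160731  , -0.24471171, -0.04516938,  0.00325153,
       -0.07506776]), 'joint_efforts': array([ 1.84435332e-03, -4.32005274e+01, -2.44695318e+01,  7.19766947e-02,
        5.24856162e-02, -8.39102790e-05]), 'eef_pos': array([0.21853579, 0.47697432, 0.22613736]), 'tool_rot': array([-1.79925404e+02, -1.28368191e-02,  1.55372556e+02]), 'wrist_force': array([-0.74068369,  0.77154088,  0.44224814]), 'ft_torque': array([0.01527431, 0.02484679, 0.02754579]), 'grasp_force': 0.0, 'gripper_width': 0.9991971270596453}
```

View pics/side0.png

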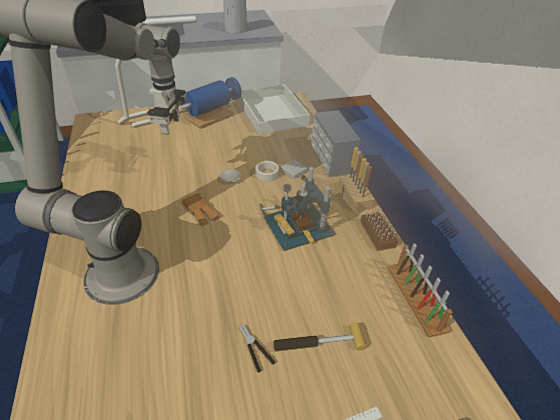

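View pics/top0.png

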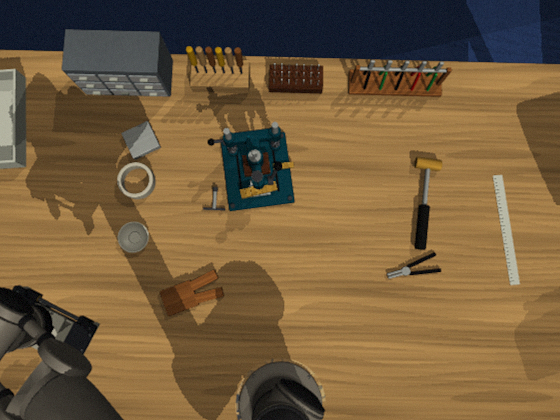

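The side view shows the guide around (300,220). In the top view it is around (258,168), turned a few degrees, with the rod side towards the robot. Next I'll enlarge both views and measure the plate.

```bash
cat > h.py <<'E'
import numpy as np, cv2
from rig import manip, fingers, eyes
def ray(n,u,v,i=None):
    i=i or eyes.camera_info(n); T=np.array(i["world_from_camera"])
    return T[:3,3], T[:3,:3]@np.array([(u-i["cx"])/i["fx"],(v-i["cy"])/i["fy"],1])
def onplane(n,u,v,z,i=None):
    o,d=ray(n,u,v,i); return o+d*(z-o[2])/d[2]
def proj(n,p,i=None):
    i=i or eyes.camera_info(n); q=np.linalg.inv(i["world_from_camera"])@np.append(p,1)
    return np.array([i["fx"]*q[0]/q[2]+i["cx"],i["fy"]*q[1]/q[2]+i["cy"]])
E
python3 - <<'E'
from h import *
t=cv2.imread("pics/top0.png"); s=cv2.imread("pics/side0.png")
a=cv2.resize(t[110:225,200:310],None,fx=5,fy=5,interpolation=cv2.INTER_CUBIC)[:575,:400+150]
b=cv2.resize(s[165:255,250:340],None,fx=5,fy=5,interpolation=cv2.INTER_CUBIC)
cv2.imwrite("pics/ta.png",a); cv2.imwrite("pics/sb.png",b)
hsv=cv2.cvtColor(t,cv2.COLOR_BGR2HSV)
m=cv2.inRange(hsv,(80,90,20),(110,255,255)); m[:115]=0;m[220:]=0;m[:,:205]=0;m[:,305:]=0
c=cv2.findContours(m,cv2.RETR_EXTERNAL,cv2.CHAIN_APPROX_NONE)[0]; c=max(c,key=cv2.contourArea)
r=cv2.minAreaRect(c); print(r)
for p in cv2.boxPoints(r): print(p,onplane("top",*p,.014).round(4))
E
```

```text
((256.3952331542969, 168.2139892578125), (76.52279663085938, 65.22279357910156), 82.40535736083984)
[219.01314 134.59827] [0.7109 0.1882 0.014 ]
[283.6638  125.97818] [0.7403 0.0105 0.014 ]
[293.77734 201.82971] [ 0.5285 -0.0221  0.014 ]
[229.12668 210.4498 ] [0.5003 0.1517 0.014 ]
```

View pics/ta.png

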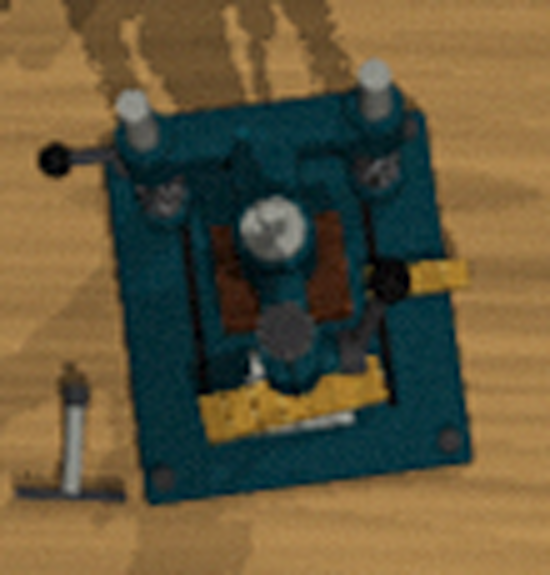

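View pics/sb.png

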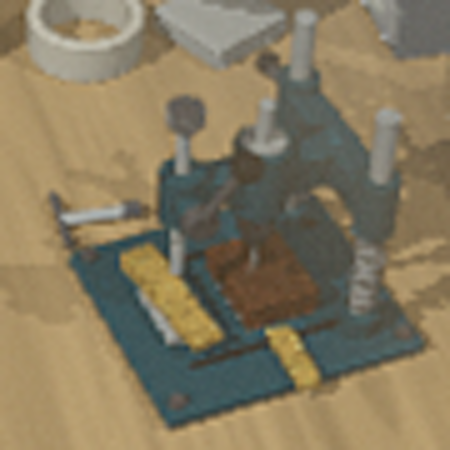

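Plate corners in the top crop are at (148,503), (470,460) and (425,108). The cap is at (286,331) and the ball at (389,279). In the side crop the cap is at (186,113) and the ball at (249,164). I'll triangulate these.

```bash
cat >> h.py <<'E'
def tri(obs):
    A=np.zeros((3,3));b=np.zeros(3);L=[]
    for o,d in obs:
        d=d/np.linalg.norm(d);P=np.eye(3)-np.outer(d,d);A+=P;b+=P@o;L.append((P,o))
    x=np.linalg.solve(A,b); return x,[np.linalg.norm(P@(x-o)) for P,o in L]
E
python3 - <<'E'
from h import *
T=lambda x,y:(200+x/5,110+y/5); S=lambda x,y:(250+x/5,165+y/5)
for p in((148,503),(470,460),(425,108)): print(onplane("top",*T(*p),.014).round(4))
for n,a,b in(("cap",(286,331),(186,108)),("ball",(389,279),(249,164)),("spindle",(274,228),(267,103))):
    print(n,tri([ray("top",*T(*a)),ray("side",*S(*b))]))
w=eyes.camera_info("wrist");s=manip.sense();from scipy.spatial.transform import Rotation as R
Rt=R.from_euler("xyz",s["tool_rot"],degrees=True).as_matrix();W=np.array(w["world_from_camera"])
print(w["fx"],w["cx"],w["cy"],(Rt.T@(W[:3,3]-s["eef_pos"])).round(3),(Rt.T@W[:3,:3]).round(3).tolist())
for yaw in (-10,80,170,-100): print(yaw,manip.solve_ik([.48,.05,.35],[180,0,yaw]))
E
```

```text
[0.5    0.1504 0.014 ]
[ 0.528  -0.0227  0.014 ]
[0.7243 0.0064 0.014 ]
cap (array([0.55710859, 0.07037023, 0.19904756]), [np.float64(0.00040372135439392946), np.float64(0.00040372135439386707)])
ball (array([0.58637463, 0.02257606, 0.18584077]), [np.float64(0.0006143902493241137), np.float64(0.0006143902493241257)])
spindle (array([0.612693  , 0.07796156, 0.18661878]), [np.float64(0.002252319705806594), np.float64(0.0022523197058067555)])
318.2285758576562 274.21216580021456 210.07586519409938 [ 0.074 -0.    -0.159] [[0.0, -0.961, -0.278], [1.0, 0.001, -0.0], [0.0, -0.278, 0.961]]
-10 [-3.16195873e+00  1.11122885e+01  7.96473285e+01 -2.54444375e-14
  8.92403830e+01  9.68380413e+01]
80 [-3.16195873e+00  1.11122885e+01  7.96473285e+01 -2.54444375e-14
  8.92403830e+01  6.83804127e+00]
170 [ -3.16195873  11.11228847  79.64732853   0.          89.240383
 -83.16195873]
-100 [  -3.16195873   11.11228847   79.64732853    0.           89.240383
 -173.16195873]
```

The triangulated cap and ball agree with the plate-derived pose (yaw about 8.8°) to 1–2 mm. I'll close the gripper, move above the guide and check the prediction in a wrist view.

```bash
cat >> h.py <<'E'
YAW=np.radians(8.8); C=np.array([.6128,.0792,0])
Rg=np.array([[np.cos(YAW),-np.sin(YAW),0],[np.sin(YAW),np.cos(YAW),0],[0,0,1]])
def g(x,y,z): return C+Rg@(np.array([x,y,z])/1000)
def ball(j): a=j-.873; return np.array([-55+62*np.sin(a),-52,129+62*np.cos(a)])
ORI=[180,0,np.degrees(YAW)-180]
def st():
    s=manip.sense(); return round(s["clock"],2),(Rg.T@(s["eef_pos"]-C)*1000).round(1),(Rg.T@s["wrist_force"]).round(1)
E
python3 - <<'E'
from h import *
fingers.clamp()
manip.reach(g(-40,-25,320),ORI)
i=eyes.camera_info("wrist");im=eyes.capture("wrist")[:,:,::-1].copy();cv2.imwrite("pics/w0.png",im)
for p in([*ball(1.22)],[5,0,190],[62,-58,205],[62,58,205],[-100,-90,14],[-100,90,14],[-55,0,198]):
    u=proj("wrist",g(*p),i); print(p,u.round(1)); cv2.drawMarker(im,tuple(int(round(k)) for k in u),(0,0,255),0,9,1)
cv2.imwrite("pics/w0m.png",cv2.resize(im,(800,600))); print(st())
E
```

```text
[np.float64(-33.91515466868329), np.float64(-52.0), np.float64(187.30462500826545)] [245.3 206.6]
[5, 0, 190] [299.3 245.8]
[62, -58, 205] [239.9 305.7]
[62, 58, 205] [358.3 305.8]
[-100, -90, 14] [228.  128.9]
[-100, 90, 14] [355.2 129.1]
[-55, 0, 198] [301.5 187.2]
(3.63, array([-40.1, -24. , 319.9]), array([-0.4, -0.9,  0.3]))
```

View pics/w0m.png

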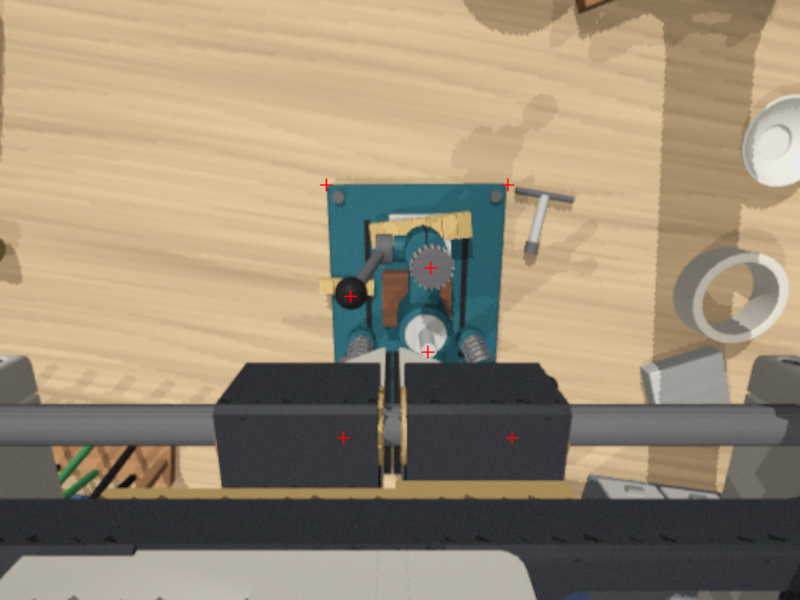

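The predicted marks fall on the ball (350,293), the cap (430,267) and the plate corners to within 1–2 mm. Next I'll free the lever.

Run:
```python
from h import *
manip.movel(g(-3,-58,260),vel=.15)
print(manip.movel(g(-3,-58,184),vel=.06,force_limit=10),st())
for j in (1.2,1.0,.8,.6,.4,.2,.1):
    b=ball(j); r=manip.movel(g(b[0]+20.5,-58,b[2]-4),vel=.04,force_limit=22); print(j,r,st())
    if r: break
im=eyes.capture("side")[:,:,::-1];cv2.imwrite("pics/s1.png",cv2.resize(im[150:260,230:350],None,fx=5,fy=5,interpolation=cv2.INTER_CUBIC))
```

```text
False (5.72, array([ -2.8, -58.1, 184.5]), array([-0.1, -0.4, -0.7]))
1.2 False (6.16, array([-14.8, -58. , 184. ]), array([ 1.2, -0. , -0.5]))
1.0 False (6.62, array([-25.5, -58.2, 187.5]), array([ 5.9, -0.8,  3.6]))
0.8 False (7.08, array([-38.7, -58.2, 186.9]), array([ 3.6, -0.9,  3.8]))
0.6 False (7.53, array([-51.8, -57.9, 184.2]), array([ 2.6, -0.3,  2.2]))
0.4 False (7.99, array([-63.4, -57.9, 179.8]), array([ 2.2, -0.2,  1.3]))
0.2 False (8.45, array([-74., -58., 173.]), array([ 1.3, -0.7,  0.3]))
0.1 False (8.76, array([-78.2, -58. , 169.1]), array([ 3.2, -1.2, -0.7]))
```

View pics/s1.png

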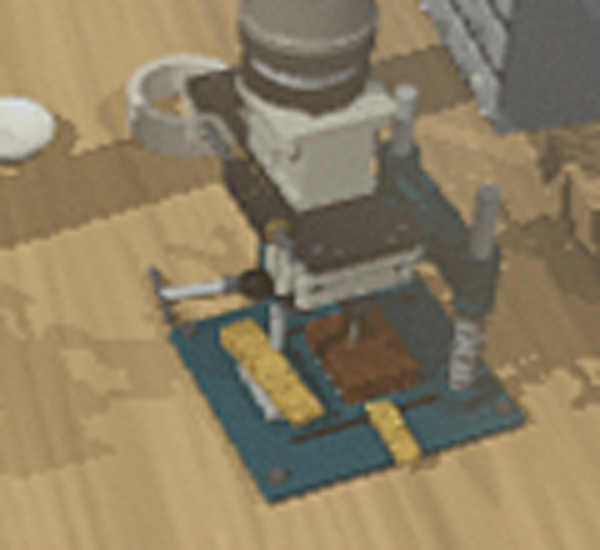

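The lever now leans towards the robot, with the ball at (258,285) in the crop, left of the fingers. Now I'll press the rod down gently.

Run:
```python
from h import *
manip.movel(g(-72,-58,172),vel=.05); manip.movel(g(-66,-58,250),vel=.12)
manip.movel(g(-55,0,250),vel=.12); 
im=eyes.capture("side")[:,:,::-1];cv2.imwrite("pics/s2.png",cv2.resize(im[150:260,230:350],None,fx=5,fy=5,interpolation=cv2.INTER_CUBIC))
manip.movel(g(-55,0,207),vel=.08); manip.wait(.3); print(st())
r=manip.movel(g(-55,0,178),vel=.005,force_limit=7); print(r,st())
for k in range(4): manip.wait(.15); print(st())
```

```text
(11.56, array([-54.8,  -0. , 207.4]), array([-0.3,  0.8,  0.6]))
True (15.44, array([-54.9,  -0. , 184.8]), array([0.2, 0.2, 3.2]))
(15.59, array([-55. ,  -0. , 184.8]), array([-0.2, -0.8,  3.3]))
(15.74, array([-55. ,   0. , 184.8]), array([ 0.7, -0. ,  3.2]))
(15.89, array([-55. ,  -0. , 184.8]), array([0.8, 0.3, 3.1]))
(16.04, array([-55. ,   0. , 184.8]), array([-0.3, -0.1,  2. ]))
```

View pics/s2.png

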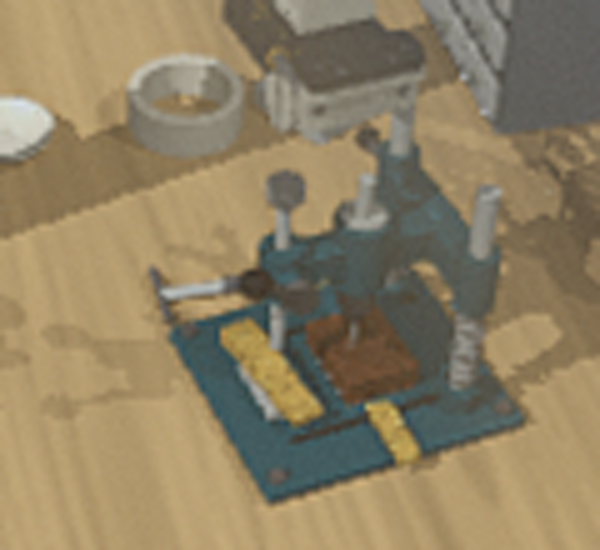

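The lever is fully loose, with the ball low at (255,283). The foot stopped at a cap height of 184.8 mm. To confirm contact, I'll push slightly further with a low limit.

Run:
```python
from h import *
for k in range(2):
    r=manip.movel(g(-55,0,181),vel=.003,force_limit=5.5); print(r,st())
    for k in range(4): manip.wait(.12); print(st())
```

```text
True (16.54, array([-55. ,  -0. , 184.8]), array([-0.1,  0.8,  3.3]))
(16.66, array([-55. ,  -0. , 184.8]), array([-0.5,  0.7,  3.6]))
(16.77, array([-54.9,  -0. , 184.8]), array([-1.3,  0.5,  3.5]))
(16.89, array([-54.9,   0. , 184.8]), array([-1.3,  0.5,  4.7]))
(17.01, array([-54.9,  -0. , 184.8]), array([-1.9,  0.5,  5.6]))
True (17.52, array([-54.9,   0. , 184.8]), array([-0.5,  0.2,  3.8]))
(17.64, array([-54.9,  -0. , 184.7]), array([-0.1, -0.2,  3.7]))
(17.76, array([-55. ,   0. , 184.7]), array([-1. , -0.4,  4.4]))
(17.88, array([-55. ,  -0. , 184.7]), array([ 0.5, -0.6,  3.3]))
(17.99, array([-55. ,  -0. , 184.7]), array([ 1. , -1.2,  4.3]))
```

The force climbs without any travel, so the foot is on the bar. I'll hold about 7–8 N total for a moment, in small position steps.

Run:
```python
from h import *
z=184.7
def f(n=8):
    v=[]
    for k in range(n): manip.wait(.03); v.append(st()[2][2])
    return np.mean(v)
for k in range(14):
    z-=.15; r=manip.movel(g(-55,0,z),vel=.01,force_limit=5); F=f(); print(round(z,2),r,F.round(2),st()[1][2])
    if F>7.2: break
manip.wait(.5); print(f(),st())
```

```text
184.55 False 5.39 184.7
184.4 False 6.34 184.7
184.25 False 7.06 184.7
184.1 False 7.58 184.7
7.4625 (20.82, array([-54.9,   0. , 184.7]), array([-1. , -0.9,  7.9]))
```

Run:
```python
from h import *
manip.movel(g(-55,0,192),vel=.03); manip.movel(g(-55,0,250),vel=.12)
manip.movel(g(-130,-58,250),vel=.15)
b=ball(.08)
print(manip.movel(g(-130,-58,b[2]-3),vel=.08,force_limit=10),st())
for j in (.08,.2,.4,.6,.8,1.0,1.1,1.22):
    b=ball(j); r=manip.movel(g(b[0]-20.5,-58,b[2]-4),vel=.04,force_limit=18); print(j,r,st())
    if r: break
if not r: print(manip.movel(g(b[0]-15.5,-58,b[2]-4.5),vel=.015,force_limit=9),st())
manip.wait(.3); print(st())
```

```text
False (23.82, array([-129.6,  -58.1,  170. ]), array([0.3, 0.2, 0. ]))
0.08 False (24.23, array([-121.1,  -58.1,  168.7]), array([-7.4, -0.7,  5.5]))
0.2 False (24.56, array([-116.4,  -58.1,  173.6]), array([-12. ,  -1.8,   7.9]))
0.4 False (25.02, array([-106.3,  -58.3,  181.2]), array([-14.2,  -1.3,  12.9]))
0.6 False (25.48, array([-92.6, -58.1, 185.1]), array([-5.1, -0.1,  3.6]))
0.8 False (25.93, array([-79.9, -58. , 186.8]), array([-1.7,  0.6,  1.6]))
1.0 False (26.39, array([-67.4, -58. , 186.3]), array([-1.3,  0.2,  0. ]))
1.1 False (26.7, array([-61.4, -58. , 185.3]), array([-1.4, -0.3,  1.4]))
1.22 False (27.03, array([-55.8, -58.2, 183.3]), array([-9.7, -1.1,  6.8]))
True (27.27, array([-56.3, -58.1, 182.7]), array([-2.6, -0.2,  2.2]))
(27.57, array([-56.4, -58.1, 182.5]), array([-1.5, -0.3,  1. ]))
```

Run:
```python
from h import *
print(manip.movel(g(-46,-58,182.5),vel=.015,force_limit=14),st())
manip.wait(.3); print(st())
manip.movel(g(-75,-58,184),vel=.06); manip.movel(g(-90,-58,260),vel=.12); manip.reach(g(-40,-25,320),ORI); manip.wait(.2)
i=eyes.camera_info("wrist");im=eyes.capture("wrist")[:,:,::-1].copy()
for p in(ball(1.22),ball(1.05),[-55,0,184.7]):
    u=proj("wrist",g(*p),i); cv2.drawMarker(im,tuple(int(round(k)) for k in u),(0,0,255),0,7,1)
a=cv2.resize(im[110:270,200:380],None,fx=3,fy=3)[:,:440]
s=eyes.capture("side")[:,:,::-1]; b=cv2.resize(s[160:256,250:340],None,fx=4,fy=5)
o=np.zeros((480,800,3),np.uint8);o[:,:440]=a;o[:,440:]=b[:480,:360];cv2.imwrite("pics/f.png",o); print(st())
```

```text
True (27.96, array([-56.4, -58. , 181.9]), array([-1.7, -1. ,  2. ]))
(28.26, array([-56.5, -58. , 181.6]), array([-1.1, -0.6,  1.2]))
(30.24, array([-40.6, -25.4, 319.2]), array([ 0.3,  0.9, -0.3]))
```

View pics/f.png

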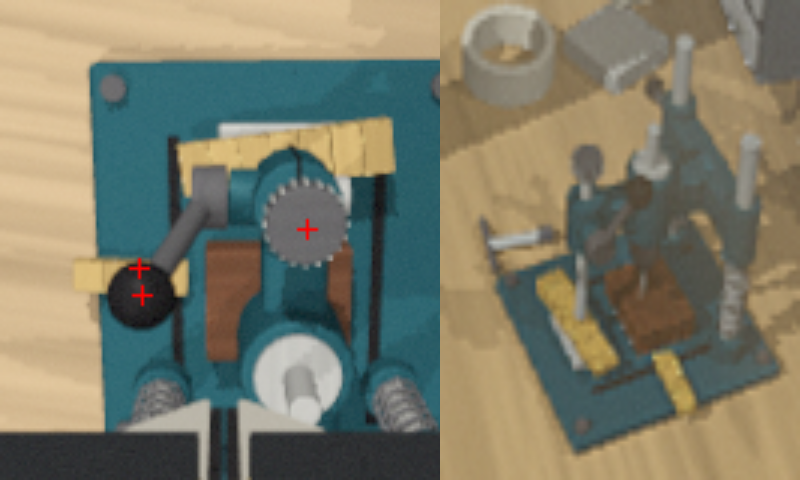

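The ball at (141,294) sits on the 1.22 rad mark, so the lever is hard over. The cap is lowered, the bar hasn't moved and the gripper is clear, so I'm handing in.

```bash
python3 -c "
from rig import manip
print(manip.job_done())"
```

```text
the job is handed in; nothing more can be done
None
```

I freed the clamp, lowered the stop rod until its foot bore on the bar, pushed the lever back to its locked stop, and handed the job in; no verdict came back, and I couldn't measure whether the foot still bears on the bar once locked.

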